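Build up a nest of tapered sleeves in the bench holder

TASK

Take the black blanking plug out of the taper holder and stand it upright on the rubber mat. Then build up the taper set in the holder, one part at a time: first the large sleeve into the holder, then the small sleeve into the large one, then the pointed centre into the small sleeve, each upright and fully home so that its collar rests flat on the rim beneath. Let go of everything and leave the oil can where it stands.

Things in the scene. Friction and masses are not known exactly. Their poses are not given: they have to be found in the camera images.
- taper_holder: Grey cast holder fixed to the bench: round foot 88 mm across, on it an upright tapered cup, open at the top. Flat rim 66 mm above the bench, 72 mm across outside; bore 60 mm across at the rim, narrowing downward by 0.4 mm of diameter per mm (as all tapers here), floor 9 mm above the bench. Origin: on the axis at the underside of the foot; z up.
- blanking_plug: Black plastic plug, at first in the holder, its flange on the rim, origin 36 mm above the holder's. From below: taper 30 mm long (44 to 56 mm across), flange 69 mm across from 30 to 37 mm, round knob 36 mm across from 37 to 67 mm (grip it there). Origin: on the axis at the underside; z up along the axis. 0.1 to 0.17 kg.
- rubber_mat: Thin black square rubber mat fixed to the bench, 80 x 80 x 5 mm. Origin: centre of its underside; x and y along its sides, z up.
- large_sleeve: Steel tapered sleeve standing on its narrow end on the bench, hollow right through, 76 mm high. Taper 46 mm long (38 to 56 mm across), then a collar 69 mm across from 46 to 76 mm (grip across it); bore 49 mm across at the top. Home on the holder's rim its origin is 20 mm above the holder's; side play 2 mm. Origin: on the axis at the narrow end; z up along the axis. Up to 0.45 kg.
- small_sleeve: Slimmer steel tapered sleeve standing on its narrow end, hollow right through, 74 mm high. Taper 46 mm long (27 to 45 mm across), then a collar 57 mm across from 46 to 74 mm; bore 41 mm across at the top. Home on the large sleeve's rim its origin is 30 mm above the large sleeve's; side play 2 mm. Origin: on the axis at the narrow end; z up along the axis. Up to 0.29 kg.
- centre_point: Solid steel centre standing on its narrow end, 90 mm high. Taper 38 mm long (22 to 38 mm across), then a collar 48 mm across from 38 to 66 mm, then a cone pointing up, 29 mm across at its foot, to 90 mm. Home on the small sleeve's rim its origin is 36 mm above the small sleeve's; side play 2 mm. Origin: on the axis at the narrow end; z up along the axis. Up to 0.32 kg.
- oil_can: Green pump oil can with a bent spout, 64 x 102 x 147 mm, standing behind the work, to be left alone. Origin: centre of the underside of its round body (64 mm across).
Mind the look-alikes: they are no part of the job. What is shaped like the small_sleeve but blue is not meant.

How it is judged:
On the way, in this order (a step that is already met when the one before it is completed fails the run):
1. the blanking plug stands upright on the rubber mat, let go (z of blanking_plug in the frame of rubber_mat between 0.001 and 0.01 m and angle between blanking_plug's own z axis and vertical below 0.08 rad and x of blanking_plug in the frame of rubber_mat between -0.04 and 0.04 m and y of blanking_plug in the frame of rubber_mat between -0.04 and 0.04 m and contact force between the fingers and blanking_plug below 0.1 N), for 0.2 s.
2. the large sleeve is fully home in the holder, let go (horizontal distance between large_sleeve and taper_holder below 0.005 m and z of large_sleeve in the frame of taper_holder between 0.016 and 0.023 m and angle between large_sleeve's own z axis and vertical below 0.06 rad and contact force between the fingers and large_sleeve below 0.1 N), for 0.2 s.
3. the small sleeve is fully home in the large sleeve, let go (horizontal distance between small_sleeve and large_sleeve below 0.005 m and z of small_sleeve in the frame of large_sleeve between 0.026 and 0.033 m and angle between small_sleeve's own z axis and vertical below 0.06 rad and contact force between the fingers and small_sleeve below 0.1 N), for 0.2 s.
4. the centre is fully home in the small sleeve, let go (horizontal distance between centre_point and small_sleeve below 0.005 m and z of centre_point in the frame of small_sleeve between 0.032 and 0.039 m and angle between centre_point's own z axis and vertical below 0.06 rad and contact force between the fingers and centre_point below 0.1 N), for 0.2 s.
At the end, for the whole second after the job is handed in: The plug stands upright (0.08 rad) with its axis over the mat. Large sleeve in holder, small sleeve in large, centre in small: each coaxial within 5 mm, at most 3 mm above or 4 mm below its seated height, upright within 0.06 rad. All at rest (z of blanking_plug in the frame of rubber_mat between 0.001 and 0.01 m and angle between blanking_plug's own z axis and vertical below 0.08 rad and x of blanking_plug in the frame of rubber_mat between -0.04 and 0.04 m and y of blanking_plug in the frame of rubber_mat between -0.04 and 0.04 m and horizontal distance between large_sleeve and taper_holder below 0.005 m and z of large_sleeve in the frame of taper_holder between 0.016 and 0.023 m and angle between each of large_sleeve, small_sleeve, centre_point's own z axis and vertical below 0.06 rad and horizontal distance between small_sleeve and large_sleeve below 0.005 m and z of small_sleeve in the frame of large_sleeve between 0.026 and 0.033 m and horizontal distance between centre_point and small_sleeve below 0.005 m and z of centre_point in the frame of small_sleeve between 0.032 and 0.039 m and linear speed of each of blanking_plug, large_sleeve, small_sleeve, centre_point below 0.02 m/s); the robot touches nothing.
It fails at once if the oil can is pushed more than 30 mm (distance of oil_can from where it was at the start of the episode above 0.03 m).
It also fails if it takes over 72 s, if anything falls off the work surface, if the arm or the gripper's body presses on something with over 40 N, if the wrist force passes 120 N, or if a joint passes its speed limit or range.

ROBOT

A 7-joint arm with a two-finger parallel gripper is mounted at the origin on a cart in front of the work surface, level with it; the furniture and walls round the work are solid. World frame = base frame: x ahead of the robot, y to its left, z up, the work surface at z = 0. Lengths are in m, angles in rad, forces in N, time in s.
With the tool pointing down it reaches from about 0.4 to 0.85 m from the base axis. Payload 6.9 kg.
Tool frame: the origin (TCP) lies on the centre line of the jaws, within the pads' length; the fingertips stand 19 mm ahead of it and the grasp point (between the pads) is the TCP; z points along the fingers, y is the direction in which the jaws open and shut (so a half turn about z gives the same grasp; the last joint's range is limited). The gripper opens to 85 mm and grips with 20 to 120 N. Pads are 22 mm wide; open, the fingers measure 114 mm over their backs; the gripper's body (76 mm by 85 mm) begins 54 mm behind the grasp point. The pads swing forward as they close: fully open they stand 13 mm farther back than shut.
Start: joints at [1.383, 0.507, -0.238, 1.5, 0.126, 1.149, -0.155], TCP at [0.181, -0.598, 0.25] pointing down, gripper open.
Joint ranges: [-3.08, 3.08], [-0.24, 2.05], [-1.43, 1.35], [0, 2.5], [-1.52, 4.66], [0.17, 1.96], [-2.89, 2.89]. Speed limits (rad/s): [2.39, 2.39, 3.14, 3.14, 3.14, 3.14, 3.14].

INTERFACE

Orientations are given as a 3x3 rotation matrix whose columns are the frame's x, y, z axes.
In Python, from bench import manip gives the robot as it stands. The module is installed in compiled form; this text tells all that it offers. Calls block until the motion is done:
- manip.goto(position, orientation): joint-space move of the TCP to a pose.
- manip.move_straight(position, rot=None, max_speed=0.15): straight line of the TCP; rot=None keeps the orientation; max_speed is the mean speed in m/s.
- manip.move_j(angles): joint-space move.
- manip.gripper_to(opening, grip_force=None): opening from 0.0 (shut) to 1.0 (fully open); grip_force is the grip in N (None keeps the last); returns when the fingers have stopped.
- manip.hold(seconds).
- manip.ik(position, orientation): joint angles nearest the present ones, or None.
- manip.get_state(): the state.
- manip.read_camera(name): name is "side" or "top"; returns the picture (480x640x3 uint8, red, green, blue); there is no depth.
- manip.calibration(name): a dict with "camera_matrix" (3x3 intrinsics, pixels), "pose" (4x4, takes a point from camera to world coordinates). Camera axes: x right, y down, z forward; pixel columns grow to the right and rows downward; lengths in m; the calibration is good to about 2 mm. A picture is of the moment at which its call begins. calibration takes no time and is no camera call.
A pose or a line that the arm cannot do raises manip.Unreachable and nothing moves.
- manip.sign_off(): hands the job in, once; it reports no verdict.
Trained networks look in the newest picture that a camera, given by its name, has taken for a name from the list of things; names that differ only in an ending like _2 or _b are one class to them, and where a whole thing is asked for, a point or a joint stands for the part that bears it (a point fixed in the world has none). Each returns a list of dicts, best first, with "conf" (0 to 1); they miss things now and then, are a little off and sometimes report something else, mostly with a low value. They report only what shows in the picture. A call takes as long as a camera call. They do not tell look-alikes from the thing itself.
- manip.silhouettes(query, camera): "mask" (480x640 bool, what is visible of it) and "extent" ([left, top, right, bottom] in pixels, round what is visible of it).
The state is a dict: "t": time; "q": joint angles; "qd": joint speeds; "joint_efforts": joint torques, N m; "ee_pos": TCP position; "orientation": TCP orientation; "ft_force": force on the tool from outside, world axes, zero at the start; "wrist_torque": the same for the moment, N m; "finger_gap": opening from 0.0 (shut) to 1.0 (fully open).
Only numpy, scipy, OpenCV 4.12 (cv2) and the standard library are available. Lean on these libraries where they do the work, as an engineer would, in place of code of your own. Each camera call takes 0.05 s, during which the arm holds its last target. There are 200 camera calls.

## Working session

There is one attempt and no reset: what is moved stays moved. The work goes in short steps, each a Python script; the robot and the scene stay as the last script left them, time stands still between calls to the robot, and variables do not carry over. Pictures are saved under pics/ and viewed, about 8 in all and at most 12, crops included, and the job is handed in when it is done.

```bash
mkdir -p pics; python3 - <<'E'
from bench import manip
import cv2,numpy as np
for c in ("top","side"):
    im=manip.read_camera(c); cv2.imwrite(f"pics/{c}0.png",im[:,:,::-1])
    k=manip.calibration(c); print(c,np.round(k["camera_matrix"],1).tolist(),np.round(k["pose"],3).tolist())
    for n in ("taper_holder","blanking_plug","rubber_mat","large_sleeve","small_sleeve","centre_point","oil_can"):
        print(n,[(round(float(d["conf"]),2),[int(v) for v in d["extent"]]) for d in manip.silhouettes(n,c)])
s=manip.get_state();print(s["t"],s["orientation"].round(3) if hasattr(s["orientation"],'round') else s["orientation"],s["ft_force"],s["finger_gap"])
E
```

```text
top [[564.9, 0.0, 317.1], [0.0, 564.9, 235.9], [0.0, 0.0, 1.0]] [[-0.006, -0.991, 0.133, 0.336], [-1.0, 0.002, -0.031, -0.257], [0.031, -0.133, -0.991, 1.0], [0.0, 0.0, 0.0, 1.0]]
taper_holder [(0.55, [298, 204, 347, 245])]
blanking_plug [(0.89, [306, 193, 348, 234])]
rubber_mat [(0.93, [310, 278, 361, 323])]
large_sleeve [(0.67, [361, 218, 409, 261])]
small_sleeve [(0.85, [387, 296, 417, 331]), (0.57, [255, 266, 293, 302])]
centre_point [(0.74, [242, 196, 274, 226])]
oil_can [(0.57, [204, 112, 241, 186]), (0.52, [256, 265, 292, 300])]
side [[488.6, 0.0, 317.7], [0.0, 488.6, 236.1], [0.0, 0.0, 1.0]] [[-0.761, -0.563, 0.323, 0.199], [-0.649, 0.652, -0.393, 0.061], [0.011, -0.508, -0.861, 0.818], [0.0, 0.0, 0.0, 1.0]]
taper_holder [(0.61, [292, 229, 341, 265])]
blanking_plug [(0.67, [297, 208, 335, 242]), (0.62, [174, 222, 231, 284])]
rubber_mat [(0.93, [353, 254, 413, 305])]
large_sleeve [(0.84, [352, 187, 388, 230])]
small_sleeve [(0.69, [416, 219, 451, 261]), (0.59, [316, 278, 356, 319])]
centre_point [(0.88, [259, 251, 287, 284])]
oil_can [(0.83, [172, 221, 233, 285])]
0.8 [[ 0.957  0.29  -0.   ]
 [ 0.29  -0.957  0.   ]
 [ 0.    -0.    -1.   ]] [ 0.6596668   0.07221937 -0.01260528] 1.0003799326513014
```

```bash
python3 - <<'E'
import cv2,numpy as np
a=cv2.imread("pics/top0.png")[90:350,170:450];b=cv2.imread("pics/side0.png")[170:340,150:470]
a=cv2.resize(a,None,fx=2,fy=2,interpolation=cv2.INTER_CUBIC);cv2.imwrite("pics/topc.png",a)
b=cv2.resize(b,None,fx=2.4,fy=2.4,interpolation=cv2.INTER_CUBIC);cv2.imwrite("pics/sidec.png",b)
E
```

```text
(no output)
```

View pics/topc.png

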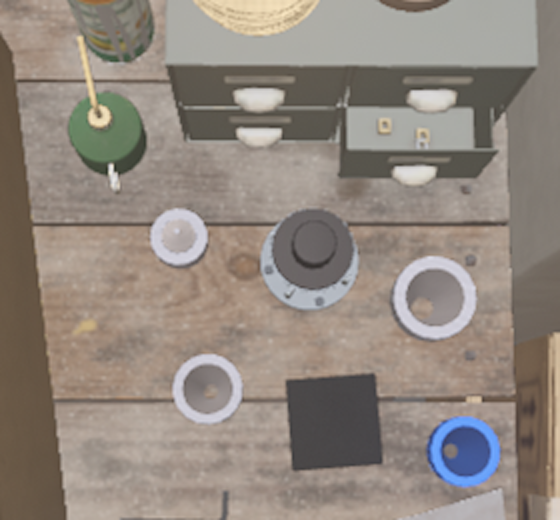

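View pics/sidec.png

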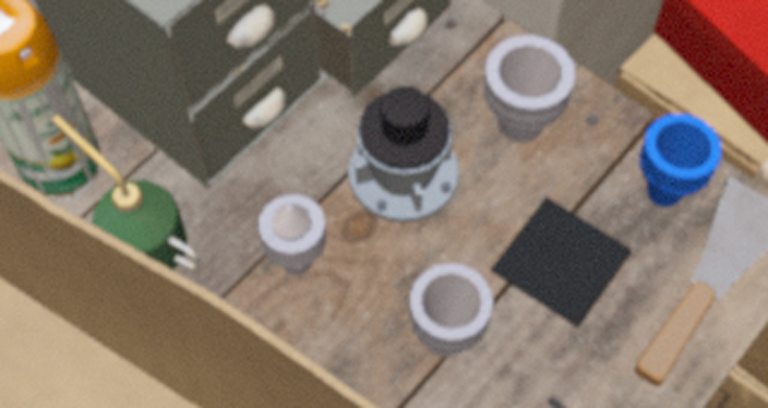

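Top view: the small-sleeve candidates are the grey one at (274,284) and the blue one at (402,314). Blue is the decoy, so I take the grey one. The large sleeve is at (385,239), the centre at (259,209), the plug in the holder at (327,212) and the mat at (336,300). The cabinet drawer lies just beyond the holder. Next I fit silhouettes in both cameras.

```bash
cat > h.py <<'E'
from bench import manip
import cv2,numpy as np
from scipy.optimize import minimize
PROF={"blanking_plug":[(30,34.5),(37,34.5),(37,18),(67,18)],   # z, r in mm (visible part)
"large_sleeve":[(0,19),(46,28),(46,34.5),(76,34.5)],
"small_sleeve":[(0,13.5),(46,22.5),(46,28.5),(74,28.5)],
"centre_point":[(0,11),(38,19),(38,24),(66,24),(66,14.5),(90,0.5)]}
def proj(P,c):
    k=manip.calibration(c);T=np.linalg.inv(k["pose"]);p=P@T[:3,:3].T+T[:3,3];p=p@np.array(k["camera_matrix"]).T
    return p[:,:2]/p[:,2:]
def ray(uv,c,z):
    k=manip.calibration(c);M=np.array(k["pose"]);d=M[:3,:3]@np.linalg.solve(k["camera_matrix"],[uv[0],uv[1],1]);o=M[:3,3]
    return (o+d*(z-o[2])/d[2])[:2]
def render(n,x,y,z0,c,S=4):
    m=np.zeros((480*S,640*S),np.uint8);t=np.linspace(0,2*np.pi,40);pr=PROF[n]
    for (a,ra),(b,rb) in zip(pr[:-1],pr[1:]):
        P=np.vstack([np.c_[x+r/1e3*np.cos(t),y+r/1e3*np.sin(t),0*t+z0+h/1e3] for h,r in((a,ra),(b,rb))])
        cv2.fillConvexPoly(m,cv2.convexHull(np.round((proj(P,c)+.5)*S).astype(np.int32)),255)
    return cv2.resize(m,(640,480),interpolation=cv2.INTER_AREA)/255.
def filled(m):
    cs,_=cv2.findContours(m.astype(np.uint8),cv2.RETR_EXTERNAL,cv2.CHAIN_APPROX_NONE)
    return cv2.drawContours(np.zeros(m.shape,np.uint8),[max(cs,key=cv2.contourArea)],-1,1,-1).astype(float)
def pick(n,c,near):
    ds=[d for d in manip.silhouettes(n,c) if d["mask"].any()]
    f=lambda d:np.hypot(*(np.array([np.mean(v) for v in np.nonzero(d["mask"])])[::-1]-near))
    d=min(ds,key=f,default=None)
    return filled(d["mask"]) if d is not None and f(d)<15 else None
def fit(n,xy,z0,cams=("top","side")):
    out=[]
    ms={}
    for c in cams:
        m=pick(n,c,proj(np.array([[xy[0],xy[1],z0+.05]]),c)[0])
        if m is not None: ms[c]=m
    f=lambda p,cs:sum(1-np.minimum(render(n,p[0],p[1],z0,c),ms[c]).sum()/np.maximum(render(n,p[0],p[1],z0,c),ms[c]).sum() for c in cs)
    r=[(cs,minimize(f,xy,args=(cs,),method="Nelder-Mead",options=dict(initial_simplex=[xy,np.add(xy,[.01,0]),np.add(xy,[0,.01])],xatol=2e-4,fatol=1e-4))) for cs in ([[c] for c in ms]+[list(ms)])]
    for cs,q in r: print(n,cs,q.x.round(4),round(q.fun/len(cs),3))
    return r[-1][1].x
E
python3 - <<'E'
from h import *
manip.read_camera("top");manip.read_camera("side")
for n,uv,z0 in(("blanking_plug",(327,213),.036),("large_sleeve",(385,239),0),("small_sleeve",(274,284),0),("centre_point",(258,211),0)):
    fit(n,ray(uv,"top",z0+.05),z0)
for c in("top","side"):
    m=filled(manip.silhouettes("rubber_mat",c)[0]["mask"]);r=cv2.minAreaRect(cv2.findContours(m.astype(np.uint8),0,1)[0][0])
    P=np.array([ray(p,c,.005) for p in cv2.boxPoints(r)]);print("mat",c,P.mean(0).round(4),P.round(3).tolist())
for nm,uv,z in(("can top",(222,157),.1),("spout",(226,182),.14),("drawer",(376,177),.1),("drawer",(376,177),.15),("blue",(402,316),.074)):print(nm,z,ray(uv,"top",z).round(3))
R=np.array([[0,1,0],[1,0,0],[0,0,-1.]])
for p in((.55,-.26,.25),(.5,-.36,.15),(.45,-.18,.15),(.55,-.15,.15)):
    for M in(np.diag([1,-1,-1.]),np.diag([-1,1,-1.]),R,-R@np.diag([1,1,-1.])): print(p,M[:,1],np.round(q,2) if (q:=manip.ik(p,M)) is not None else None)
E
```

```text
blanking_plug ['top'] [ 0.4981 -0.3011] 0.029
blanking_plug ['side'] [ 0.4961 -0.3004] 0.075
blanking_plug ['top', 'side'] [ 0.4977 -0.3011] 0.06
large_sleeve ['top'] [ 0.4562 -0.4024] 0.029
large_sleeve ['side'] [ 0.4542 -0.4004] 0.039
large_sleeve ['top', 'side'] [ 0.4558 -0.402 ] 0.048
small_sleeve ['top'] [ 0.3818 -0.2142] 0.036
small_sleeve ['side'] [ 0.3797 -0.2133] 0.053
small_sleeve ['top', 'side'] [ 0.3813 -0.2143] 0.058
centre_point ['top'] [ 0.509  -0.1893] 0.053
centre_point ['side'] [ 0.507  -0.1876] 0.087
centre_point ['top', 'side'] [ 0.5085 -0.1889] 0.077
mat top [ 0.3557 -0.3231] [[0.393, -0.281], [0.398, -0.36], [0.318, -0.364], [0.314, -0.286]]
mat side [ 0.3531 -0.3209] [[0.388, -0.278], [0.399, -0.359], [0.316, -0.362], [0.309, -0.283]]
can top 0.1 [ 0.587 -0.131]
spout 0.14 [ 0.536 -0.143]
drawer 0.1 [ 0.554 -0.382]
drawer 0.15 [ 0.542 -0.375]
blue 0.074 [ 0.328 -0.424]
(0.55, -0.26, 0.25) [ 0. -1.  0.] [ 0.58  0.49 -0.29  1.55  0.15  1.13 -1.31]
(0.55, -0.26, 0.25) [0. 1. 0.] [ 0.96  0.62 -0.98  1.54  0.53  1.27  1.48]
(0.55, -0.26, 0.25) [1. 0. 0.] [ 0.8   0.5
[... 324 characters left out ...]
0.97  0.23]
(0.5, -0.36, 0.15) [-1.  0.  0.] [ 0.47  0.59  0.19  1.66 -0.14  0.9  -2.43]
(0.45, -0.18, 0.15) [ 0. -1.  0.] [ 0.57  0.42 -0.34  2.    0.2   0.75 -1.46]
(0.45, -0.18, 0.15) [0. 1. 0.] [ 0.96  0.54 -0.94  2.    0.56  0.89  1.29]
(0.45, -0.18, 0.15) [1. 0. 0.] [ 0.79  0.47 -0.67  2.    0.4   0.81 -0.1 ]
(0.45, -0.18, 0.15) [-1.  0.  0.] [ 0.26  0.41  0.09  2.   -0.06  0.73 -2.75]
(0.55, -0.15, 0.15) [ 0. -1.  0.] [ 0.45  0.53 -0.34  1.78  0.23  0.86 -1.57]
(0.55, -0.15, 0.15) [0. 1. 0.] [ 0.79  0.67 -0.94  1.78  0.63  1.03  1.18]
(0.55, -0.15, 0.15) [1. 0. 0.] [ 0.66  0.59 -0.7   1.78  0.46  0.94 -0.23]
(0.55, -0.15, 0.15) [-1.  0.  0.] [ 0.15  0.52  0.11  1.79 -0.07  0.84 -2.85]
```

```bash
cat >> h.py <<'E'
def Rz(a): # tool down, jaw (tool y) along world angle a
    y=np.array([np.cos(a),np.sin(a),0]);z=np.array([0,0,-1.]);return np.c_[np.cross(y,z),y,z]
def st(tag):
    s=manip.get_state();print(tag,"t",round(s["t"],2),"p",np.round(s["ee_pos"],4),"F",np.round(s["ft_force"],1),"gap mm",round(85*s["finger_gap"],1));return s
def grab(xy,z,a,up,hover=.2,force=60,opening=1.0):
    manip.goto([*xy,hover],Rz(a));manip.gripper_to(opening)
    manip.move_straight([*xy,z],max_speed=.12);manip.gripper_to(0,grip_force=force);st("gripped")
    manip.move_straight([*xy,up],max_speed=.15);st("lifted")
E
python3 - <<'E'
from h import *
def tri(a,b):
    A=[];B=[]
    for uv,c in((a,"top"),(b,"side")):
        k=manip.calibration(c);M=np.array(k["pose"]);d=M[:3,:3]@np.linalg.solve(k["camera_matrix"],[*uv,1]);d/=np.linalg.norm(d);Q=np.eye(3)-np.outer(d,d);A.append(Q);B.append(Q@M[:3,3])
    return np.linalg.solve(sum(A),sum(B)).round(3)
print("handle",tri((376.5,177.5),(320,184)),"trigger",tri((227,182.5),(228,279)),"cap",tri((219.5,148),(203,252)),"tip",tri((211,110),(173.5,219.5)))
grab((.497,-.3008),.095,-np.pi/2,.19,hover=.22)
E
```

```text
handle [ 0.569 -0.393  0.03 ] trigger [ 0.562 -0.129  0.019] cap [ 0.608 -0.123  0.074] tip [ 0.652 -0.118  0.14 ]
gripped t 4.93 p [ 0.4974 -0.3018  0.0957] F [ 0.5 -2.6  5.3] gap mm 33.7
lifted t 5.72 p [ 0.4963 -0.3003  0.1889] F [ 0.2  0.1 -2.1] gap mm 33.9
```

```bash
python3 - <<'E'
from h import *
a=-np.pi/2
manip.goto([.3545,-.322,.12],Rz(a))
manip.move_straight([.3545,-.322,.0655],max_speed=.1);st("down")
manip.gripper_to(1.0);manip.move_straight([.3545,-.322,.16]);st("up")
for c in("top","side"):
    im=manip.read_camera(c);cv2.imwrite(f"pics/{c}1.png",im[:,:,::-1])
fit("blanking_plug",(.3545,-.322),.005)
a,b=[cv2.imread(f"pics/{c}1.png") for c in("top","side")]
cv2.imwrite("pics/m1.png",np.hstack([cv2.resize(a[130:350,200:440],(400,367)),cv2.resize(b[150:350,200:440],(400,367))]))
E
```

```text
down t 7.09 p [ 0.3555 -0.3218  0.0654] F [ 0.2  0.7 -1.2] gap mm 33.7
up t 8.43 p [ 0.3541 -0.3218  0.1595] F [ 0.1 -0.5 -0.1] gap mm 84.6
blanking_plug ['side'] [ 0.3537 -0.3191] 0.103
blanking_plug ['side'] [ 0.3537 -0.3191] 0.103
```

View pics/m1.png

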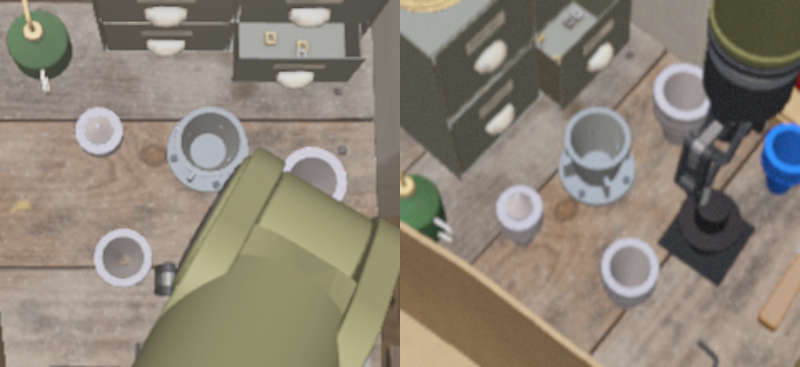

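The picture shows the plug upright on the mat, at about (712,215) in the right half. The holder is empty at (207,150) in the left half. Next is the large sleeve.

```bash
python3 - <<'E'
from h import *
PROF["taper_holder"]=[(0,44),(8,44),(8,28),(66,36)]
fit("taper_holder",(.497,-.3008),0)
grab((.4552,-.4014),.066,-np.pi/2,.19,hover=.16)
manip.goto([.497,-.3008,.175],Rz(-np.pi/2))
for c in("top","side"):manip.read_camera(c)
fit("large_sleeve",(.497,-.3008),.175-.066)
fit("taper_holder",(.497,-.3008),0,("side",))
st("hover")
E
```

```text
taper_holder ['top'] [ 0.4989 -0.301 ] 0.078
taper_holder ['side'] [ 0.4961 -0.3006] 0.037
taper_holder ['top', 'side'] [ 0.4975 -0.3006] 0.073
gripped t 10.78 p [ 0.456  -0.402   0.0677] F [-0.6 -0.2  7.5] gap mm 67.7
lifted t 11.75 p [ 0.4546 -0.401   0.1889] F [-0.4  1.3 -4.4] gap mm 67.5
large_sleeve ['side'] [ 0.4932 -0.2978] 0.345
large_sleeve ['side'] [ 0.4932 -0.2978] 0.345
taper_holder ['side'] [ 0.4958 -0.3004] 0.165
taper_holder ['side'] [ 0.4958 -0.3004] 0.165
hover t 12.52 p [ 0.4964 -0.302   0.1748] F [ 0.5 -0.2 -3.6] gap mm 67.4
```

```bash
python3 - <<'E'
from h import *
x,y=.4972,-.3008
for z in(.12,.10,.095,.091,.0885):
    manip.move_straight([x,y,z],max_speed=.08);s=st(z)
    if s["ft_force"][2]>25:break
manip.gripper_to(1.0);st("open");manip.move_straight([x,y,.19],max_speed=.15)
manip.goto([.40,-.26,.2],Rz(-np.pi/2))
for c in("top","side"):
    im=manip.read_camera(c);cv2.imwrite(f"pics/{c}2.png",im[:,:,::-1])
a,b=[cv2.imread(f"pics/{c}2.png") for c in("top","side")]
for z in(.02,.03):fit("large_sleeve",(x,y),z)
cv2.imwrite("pics/m2.png",np.hstack([cv2.resize(a[150:290,260:400],(400,400)),cv2.resize(b[170:310,250:390],(400,400),interpolation=2)]))
st("end")
E
```

```text
0.12 t 13.36 p [ 0.4975 -0.3009  0.1204] F [ 0.2  0.2 -4.2] gap mm 67.6
0.1 t 13.76 p [ 0.497  -0.3007  0.0997] F [ 0.2 -0.2 -4.2] gap mm 67.7
0.095 t 14.01 p [ 0.4971 -0.3008  0.0949] F [-0.3 -0.  -3.6] gap mm 67.4
0.091 t 14.26 p [ 0.497  -0.3007  0.0908] F [-1.  -0.4 -4.6] gap mm 67.8
0.0885 t 14.51 p [ 0.4974 -0.3009  0.0885] F [-0.1  0.1 -2.6] gap mm 67.2
open t 14.83 p [ 0.4975 -0.3009  0.0889] F [-0.6 -0.   0.9] gap mm 85.4
large_sleeve ['side'] [ 0.5124 -0.3024] 0.505
large_sleeve ['side'] [ 0.5124 -0.3024] 0.505
large_sleeve ['side'] [ 0.5031 -0.2977] 0.519
large_sleeve ['side'] [ 0.5031 -0.2977] 0.519
end t 16.46 p [ 0.4006 -0.2601  0.1996] F [-0.3 -0.8 -0.4] gap mm 85.0
```

View pics/m2.png

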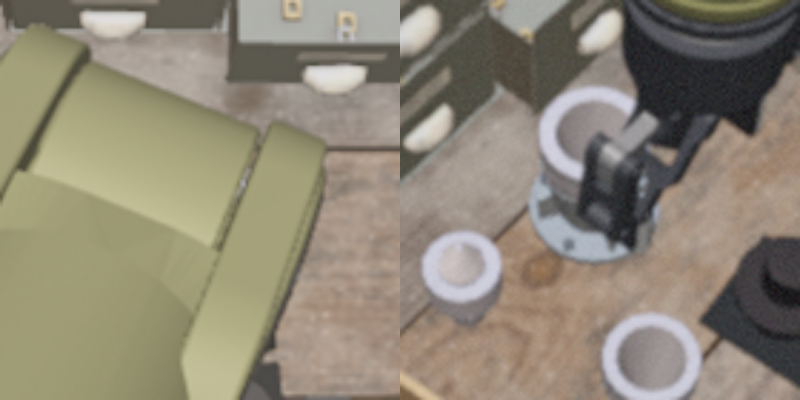

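The large sleeve sits in the holder, but the arm hides most of it. I move to the small-sleeve hover and check its seating from there.

```bash
python3 - <<'E'
from h import *
PROF["large_sleeve"]=[(46,34.5),(76,34.5)]
manip.goto([.3808,-.2138,.15],Rz(-np.pi/2))
for c in("top","side"):
    im=manip.read_camera(c);cv2.imwrite(f"pics/{c}3.png",im[:,:,::-1])
for z in(.014,.02,.026,.032):fit("large_sleeve",(.497,-.3008),z)
a,b=[cv2.imread(f"pics/{c}3.png") for c in("top","side")]
cv2.imwrite("pics/m3.png",np.hstack([cv2.resize(a[150:290,260:400],(400,400),interpolation=2),cv2.resize(b[170:310,250:390],(400,400),interpolation=2)]))
E
```

```text
large_sleeve ['top'] [ 0.4992 -0.3009] 0.043
large_sleeve ['side'] [ 0.5093 -0.2952] 0.654
large_sleeve ['top', 'side'] [ 0.4992 -0.3009] 0.349
large_sleeve ['top'] [ 0.4983 -0.3004] 0.047
large_sleeve ['side'] [ 0.5055 -0.2926] 0.659
large_sleeve ['top', 'side'] [ 0.4979 -0.3003] 0.355
large_sleeve ['top'] [ 0.497  -0.3003] 0.051
large_sleeve ['side'] [ 0.5024 -0.2909] 0.665
large_sleeve ['top', 'side'] [ 0.4967 -0.2997] 0.369
large_sleeve ['top'] [ 0.4957 -0.2998] 0.058
large_sleeve ['side'] [ 0.5015 -0.2886] 0.67
large_sleeve ['top', 'side'] [ 0.4958 -0.2989] 0.383
```

View pics/m3.png

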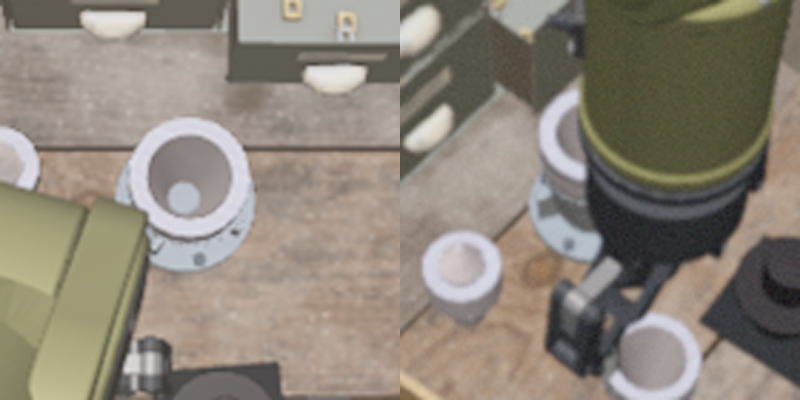

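The top fit puts the large sleeve within 1 mm of the holder axis, and the collar looks flat on the rim. Next is the small sleeve.

```bash
python3 - <<'E'
from h import *
grab((.3808,-.2138),.066,-np.pi/2,.2,hover=.15,force=50)
x,y=.4973,-.3006
manip.goto([x,y,.2],Rz(-np.pi/2))
for z in(.15,.13,.123,.120,.1185):
    manip.move_straight([x,y,z],max_speed=.08);s=st(z)
    if s["ft_force"][2]>20:break
manip.gripper_to(1.0);st("open");manip.move_straight([x,y,.2],max_speed=.15)
manip.goto([.4,-.19,.24],Rz(-np.pi/2))
PROF["small_sleeve"]=[(46,28.5),(74,28.5)]
for c in("top","side"):
    im=manip.read_camera(c);cv2.imwrite(f"pics/{c}4.png",im[:,:,::-1])
for z in(.05,.06):fit("small_sleeve",(x,y),z)
a,b=[cv2.imread(f"pics/{c}4.png") for c in("top","side")]
cv2.imwrite("pics/m4.png",np.hstack([cv2.resize(a[150:290,260:400],(400,400),interpolation=2),cv2.resize(b[170:310,250:390],(400,400),interpolation=2)]))
st("end")
E
```

```text
gripped t 19.04 p [ 0.3815 -0.2141  0.0669] F [0.1 1.1 7.8] gap mm 56.1
lifted t 20.08 p [ 0.3802 -0.2136  0.1993] F [ 0.6 -0.3 -2.6] gap mm 55.8
0.15 t 21.49 p [ 0.4975 -0.3007  0.1504] F [ 0.1 -0.5 -2.8] gap mm 56.0
0.13 t 21.89 p [ 0.4971 -0.3005  0.1298] F [-1.1  0.9 -1.4] gap mm 55.9
0.123 t 22.14 p [ 0.4971 -0.3005  0.1227] F [-0.1  0.6 -2.4] gap mm 56.1
0.12 t 22.39 p [ 0.4973 -0.3006  0.1199] F [-0.5  0.8 -2. ] gap mm 55.9
0.1185 t 22.64 p [ 0.4972 -0.3006  0.1185] F [-0.2  0.5 -2.7] gap mm 55.9
open t 23.05 p [ 0.4975 -0.3007  0.1187] F [ 0.2  0.3 -0.3] gap mm 84.9
small_sleeve ['top'] [ 0.4985 -0.2995] 0.039
small_sleeve ['top'] [ 0.4985 -0.2995] 0.039
small_sleeve ['top'] [ 0.4965 -0.299 ] 0.056
small_sleeve ['top'] [ 0.4965 -0.299 ] 0.056
end t 24.7 p [ 0.4003 -0.1904  0.2394] F [-0.1  0.2 -0.2] gap mm 85.3
```

View pics/m4.png

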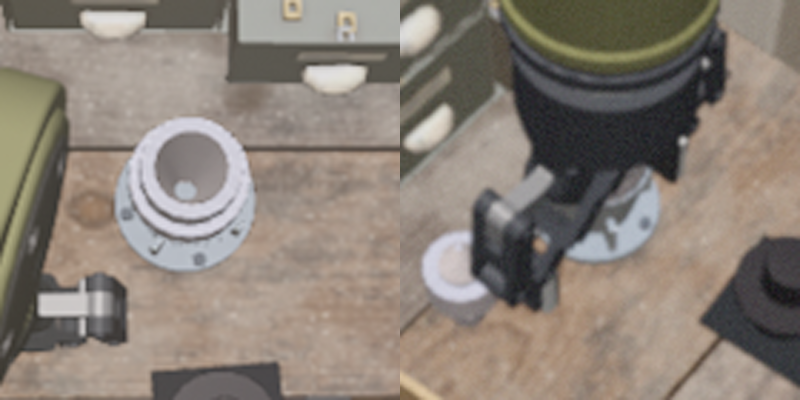

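The small sleeve is nested concentrically at about (190,165) in the left half. Last is the centre.

```bash
python3 - <<'E'
from h import *
grab((.508,-.1885),.058,-np.pi/2,.23,hover=.17,force=50,opening=.85)
x,y=.4975,-.3
manip.goto([x,y,.225],Rz(-np.pi/2))
for z in(.18,.16,.15,.147,.1452):
    manip.move_straight([x,y,z],max_speed=.08);s=st(z)
    if s["ft_force"][2]>20:break
manip.gripper_to(.9);st("open");manip.move_straight([x,y,.25],max_speed=.15)
manip.goto([.35,-.5,.28],Rz(-np.pi/2))
PROF["centre_point"]=PROF["centre_point"][2:]
PROF["small_sleeve"]=[(46,28.5),(74,28.5)]
for c in("top","side"):
    im=manip.read_camera(c);cv2.imwrite(f"pics/{c}5.png",im[:,:,::-1])
for z in(.086,.092):fit("centre_point",(x,y),z)
fit("blanking_plug",(.3545,-.322),.005)
a,b=[cv2.imread(f"pics/{c}5.png") for c in("top","side")]
cv2.imwrite("pics/m5.png",np.hstack([cv2.resize(a[110:350,200:440],(400,400),interpolation=2),cv2.resize(b[150:310,240:400],(400,400),interpolation=2)]))
st("end")
E
```

```text
gripped t 27.0 p [ 0.5086 -0.1888  0.0589] F [-0.6 -0.6  6.1] gap mm 46.0
lifted t 28.3 p [ 0.5075 -0.1884  0.2291] F [-0.6 -0.7 -2.2] gap mm 46.0
0.18 t 29.53 p [ 0.4979 -0.2998  0.1803] F [-0.5 -1.  -1.6] gap mm 46.1
0.16 t 29.93 p [ 0.4974 -0.3     0.1599] F [ 0.3  0.2 -1.4] gap mm 46.3
0.15 t 30.21 p [ 0.4973 -0.2999  0.1498] F [ 0.1 -0.4 -1.7] gap mm 45.9
0.147 t 30.46 p [ 0.4975 -0.3     0.147 ] F [ 0.7  0.5 -1.4] gap mm 45.8
0.1452 t 30.71 p [ 0.4975 -0.3     0.1452] F [ 0.4  0.3 -1.7] gap mm 46.1
open t 31.12 p [ 0.4976 -0.3001  0.1454] F [ 0.  -1.2 -0.2] gap mm 76.5
centre_point ['top'] [ 0.4977 -0.2996] 0.043
centre_point ['side'] [ 0.496  -0.2985] 0.126
centre_point ['top', 'side'] [ 0.4972 -0.2992] 0.087
centre_point ['top'] [ 0.4963 -0.2991] 0.049
centre_point ['side'] [ 0.4944 -0.2962] 0.14
centre_point ['top', 'side'] [ 0.496  -0.2986] 0.126
blanking_plug ['top'] [ 0.3558 -0.3208] 0.068
blanking_plug ['side'] [ 0.3539 -0.3183] 0.062
blanking_plug ['top', 'side'] [ 0.3547 -0.3203] 0.078
end t 33.35 p [ 0.3506 -0.4995  0.28  ] F [-0.2  0.4 -0.9] gap mm 76.5
```

View pics/m5.png

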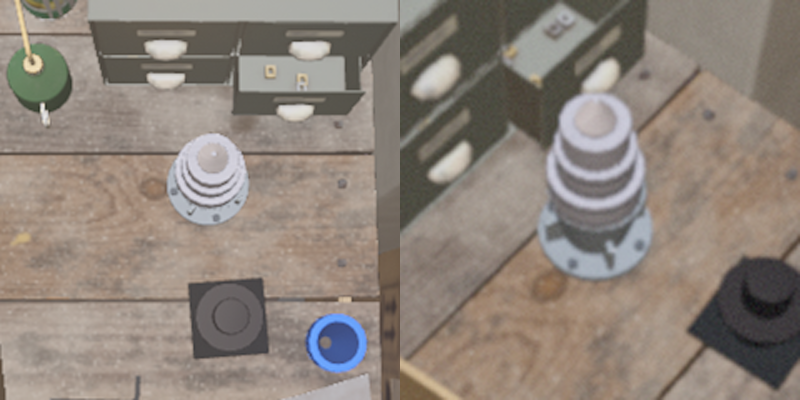

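```bash
python3 -c "
from bench import manip
manip.hold(.3);manip.sign_off();print(manip.get_state()['t'])"
```

```text
the job is handed in; nothing more can be done
the job is handed in; nothing more can be done
```

The plug now stands on the rubber mat and the taper set is stacked in the holder: large sleeve, then small sleeve, then centre. I handed the job in at about 34 s of the 72 s allowed. The blue look-alike and the oil can were left alone.

- **Coaxial:** in the top-camera fits, each part was within about 1–2 mm of the one below it. The plug was within about 2–3 mm of the mat's centre.
- **Height:** each part was let go no more than about 2 mm above its seated height, judged from the hand's position. For the centre, a seated height also matched the pictures better than one 6 mm higher.
- **Force:** the wrist force never exceeded about 8 N in the readings I took.
- **Last picture:** it shows the stack upright with its collars flat, and the gripper well clear.

**Checks that failed or disagreed:** the two cameras differed by about 2 mm throughout. The side-camera fits of the large sleeve in the holder were useless because the arm blocked the view, so I relied on the top view and the hand's position. The side view of the small sleeve was blocked as well. The run reported no verdict.

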